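Stow the backup stick in the desk box's hidden drawer

ROBOT

A 6-joint arm with a two-finger parallel gripper is mounted at the origin on the work surface. World frame = base frame: x ahead of the robot, y to its left, z up, the work surface at z = 0. Lengths are in mm, angles in rad, forces in N, time in s.
With the tool pointing down it reaches from about 250 to 725 mm from the base axis. Payload 4 kg.
Tool frame: the origin (TCP) lies on the centre line of the jaws, within the pads' length; the fingertips stand 11 mm ahead of it and the grasp point (between the pads) lies 8 mm behind it; z points along the fingers, y is the direction in which the jaws open and shut (so a half turn about z gives the same grasp; the last joint's range is limited). The gripper opens to 85 mm and grips with 20 to 120 N. Pads are 22 mm wide; open, the fingers measure 114 mm over their backs; the gripper's body (76 mm by 85 mm) begins 54 mm behind the grasp point. The pads swing forward as they close: fully open they stand 13 mm farther back than shut.
Start: joints at [1.309, 0.241, 0.005, 1.335, 0, 1.571], TCP at [129.408, 482.963, 242.306] pointing down, gripper open.
Joint ranges: [-2.72, 2.72], [-1.05, 1.87], [-1.09, 1.28], [-1.99, 2.15], [-1.42, 1.44], [-3.14, 3.14]. Speed limits (rad/s): [2.79, 2.79, 3.14, 3.14, 3.14, 3.14].

INTERFACE

Orientations are given as [roll, pitch, yaw] about the fixed x, y, z axes, in that order (R = Rz(yaw) Ry(pitch) Rx(roll)).
In Python, from bench import read_state, optics, ctrl gives the robot as it stands.
- The arm moves only by the shell command python3 -m inch 'ROWS' [OPENING] [FORCE]. ROWS is JSON, one flat list of numbers, 6 for each row, row after row: the shift along the world's x, y, z each as a share of 0.3 m, from -1 to 1, then the turn, a rotation vector about the world's x, y, z each as a share of 60 degrees, from -1 to 1. In form: [dx, dy, dz, rx, ry, rz, dx, dy, dz, rx, ry, rz, ...]. A call has 1 to 10 rows; each row is the pose to reach, as a shift and turn from the pose measured when the call began; what a row does not reach only later rows make up. A row lasts 1/12 s, in which the tool goes at most 41.7 mm and 7.16 degrees, less where a joint would pass 70% of its speed; a pose out of reach is approached as far as the arm can. A call with a number of a shift or a turn outside -1 to 1 is refused whole. A call with a gripper value outside its range is refused whole. OPENING is the opening, from 0 (shut) to 1 (fully open), set as the call begins (- or left out, the last holds). The fingers move at their own pace and stop on an object; FORCE is the grip in N (left out, the last holds). Time passes only in rows, so rows that repeat a pose let the fingers close. It gives the time, the measured TCP pose, the force and the opening at its end, in the units of the state.
- read_state(): the state, without advancing time (a new reading comes with each control period).
- optics.get_image(name): name is "scene" or "side" or "wrist"; returns a dict with "frame" (420x560x3 uint8, red, green, blue), "vertical_fov" (degrees; the focal length in pixels is half the picture's height over the tangent of half this angle, whatever the lens; pixels are square), "cx", "cy" (the principal point, pixels), "R" (3x3) and "t" (3): a world point X has camera coordinates R X + t. Camera axes: x right, y down, z forward; pixel columns grow to the right and rows downward; lengths in mm; the calibration is good to about 2 mm. The wrist camera is an equidistant fisheye: a pixel r from the principal point sees the ray r / f radians off the axis. A picture is of the moment at which its call begins. There is no depth.
- ctrl.job_done(): hands the job in, once; it reports no verdict.
The state is a dict: "time": time; "joint_positions": joint angles; "qd": joint speeds; "joint_torque": joint torques, N m; "ee_pos": TCP position; "ee_rot": TCP orientation; "contact_force": force on the tool from outside, world axes, zero at the start; "wrist_torque": the same for the moment, N m; "gripper_width": finger opening in mm.
Only numpy, scipy, OpenCV 4.12 (cv2) and the standard library are available. Lean on these libraries where they do the work, as an engineer would, in place of code of your own. Each camera call takes 0.05 s, during which the arm holds its last target.

TASK

The memory stick belongs in the hidden drawer of the low wooden box on the desk. Press the round pad on top of the box right down so that the drawer springs out, then lower the stick into the drawer before letting go of it, so that it lies on the drawer's floor. Leave the drawer open.

Things in the scene. Friction and masses are not known exactly. Their poses are not given: they have to be found in the camera images.
- pad_top (a point): Centre of the top face of the press pad, a round wooden disc (32 mm across) on a low pale wooden box (190 deep, 200 wide, 55 mm high, fixed). The face is 66.5 mm above the desk. Press it straight down 7 mm to its stop (1.5 N rising to 5 N); the latch lets go at about 6 mm and a spring drives the drawer out in about 1 s. The pad is mid-depth, 50 mm right of the box's centre line from the robot.
- drawer (a joint): How far the drawer is out, in m: 0 shut and latched, 0.13 fully out. No handle: its front is flush with the box's front, which faces the robot (box turned up to 0.2 rad), and it comes out towards the robot. A weak spring (about 2 N shut, 0.3 N fully out) holds it out.
- drawer_in (a point): Centre of the drawer's inner floor, 12 mm above the desk, moving with the drawer; shut, it is 26 mm in front of the box's centre. x to the back of the box (it opens along -x), y left, z up. Inside 118 mm along x, 158 mm along y. Walls above the floor: sides 28 mm high, 5 thick; front 33 high, 10 thick; back 15 high, 5 thick. Fully out, the inside is all open from above.
- stick: Memory stick lying flat left or right of the box: steel casing 56 x 24 x 16 mm with a black band, and a narrower bright plug (16 mm long, 12 wide) on one end; about 30 g. Origin on its underside; x along it to the plug (casing from x = -36 to 20 mm, plug to 36 mm), y across, z up. Nearby are a white eraser in a card sleeve, a steel pencil sharpener and a marker pen.
There are look-alikes about, which are no part of the job. Leave any blue, pink or purple look-alike of the stick alone.

How it is judged:
By the outcome, as a careful person would: the job done as asked, in the order asked, and still so for the second after the job is handed in, with the robot touching nothing.
It also fails if it takes over 45 s, if anything falls off the work surface, if the arm or the gripper's body presses on something with over 40 N, if the wrist force passes 120 N, or if a joint passes its speed limit or range.

## Working session

There is one attempt and no reset: what is moved stays moved. The work goes in short steps, Python scripts to look and compute and a shell command to move; the robot and the scene stay as the last step left them, time stands still between calls to the robot, and variables do not carry over. Pictures are saved under pics/ and viewed, and the job is handed in when it is done.

```bash
mkdir -p pics; ls; cat > h.py <<'E'
import numpy as np, cv2
from bench import read_state, optics, ctrl
def snap(name,fn):
    d=optics.get_image(name); cv2.imwrite('pics/'+fn+'.png',cv2.cvtColor(d['frame'],cv2.COLOR_RGB2BGR))
    np.savez('pics/'+fn+'.npz',**{k:np.array(v) for k,v in d.items()},name=name); return d
def load(fn): return dict(np.load('pics/'+fn+'.npz'))
def ray(d,u,v):
    f=d['frame'].shape[0]/2/np.tan(np.radians(d['vertical_fov'])/2)
    x,y=u-d['cx'],v-d['cy']
    if str(d['name'])=='wrist':
        r=np.hypot(x,y); th=r/f; c=np.array([np.sin(th)*x/max(r,1e-9),np.sin(th)*y/max(r,1e-9),np.cos(th)])
    else: c=np.array([x/f,y/f,1.])
    R=np.array(d['R']);t=np.array(d['t'])
    w=R.T@c; return -R.T@t, w/np.linalg.norm(w)
def onz(d,u,v,z):
    o,w=ray(d,u,v); return o+w*(z-o[2])/w[2]
def tri(obs):
    A=np.zeros((3,3));b=np.zeros(3);L=[]
    for d,u,v in obs:
        o,w=ray(d,u,v);P=np.eye(3)-np.outer(w,w);A+=P;b+=P@o;L.append((o,P))
    X=np.linalg.solve(A,b); return X,[np.linalg.norm(P@(X-o)) for o,P in L]
def proj(d,X):
    f=d['frame'].shape[0]/2/np.tan(np.radians(d['vertical_fov'])/2)
    c=np.array(d['R'])@np.array(X,float)+np.array(d['t'])
    if str(d['name'])=='wrist':
        r=np.hypot(c[0],c[1]);th=np.arctan2(r,c[2]);return d['cx']+f*th*c[0]/r,d['cy']+f*th*c[1]/r
    return d['cx']+f*c[0]/c[2],d['cy']+f*c[1]/c[2]
E
python3 - <<'E'
from h import *
for n in ['scene','side','wrist']:
    d=snap(n,n+'0'); print(n,d['vertical_fov'],d['cx'],d['cy'],(-np.array(d['R']).T@np.array(d['t'])).round(0))
print(read_state())
E
```

```text
pics
scene 53.708815918691826 286.26897749402315 210.03963503387735 [1105. -230.  734.]
side 57.12782100992858 276.6514624519148 204.68115215040987 [338. 733. 750.]
wrist 65.70646984690485 278.74774142676466 207.98192407242334 [ 47. 503. 373.]
{'time': 0.15, 'joint_positions': array([ 1.30899552e+00,  2.41262958e-01,  4.02458206e-03,  1.33520293e+00,
       -6.60120397e-06,  1.57080739e+00]), 'qd': array([ 2.55178612e-04, -2.44653309e-03,  2.89784883e-03, -9.62301581e-05,
       -2.53548467e-04,  3.96110139e-04]), 'joint_torque': array([ 4.04186912e-04, -3.72636938e+01,  2.52637893e+01,  1.23856755e-02,
       -8.42906843e-06, -4.39244886e-06]), 'ee_pos': array([129.2911975 , 482.51111562, 241.60247098]), 'ee_rot': array([-3.13994768e+00,  6.61938693e-06,  2.87978080e+00]), 'contact_force': array([-0.99808041,  0.03796719, -0.20113039]), 'wrist_torque': array([-0.02792352, -0.02975248, -0.00027452]), 'gripper_width': 85.28343676149103}
```

View pics/scene0.png

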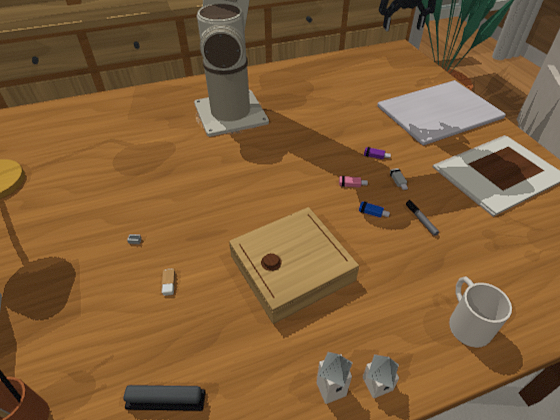

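View pics/side0.png

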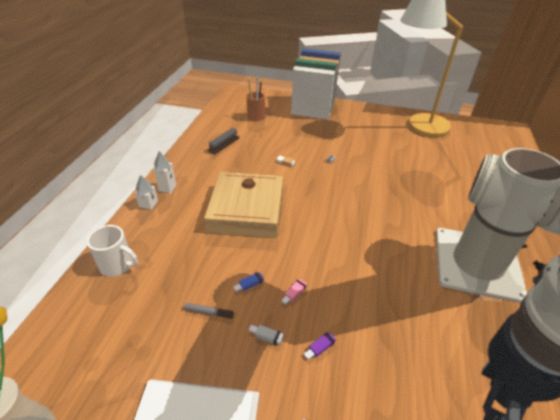

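View pics/wrist0.png

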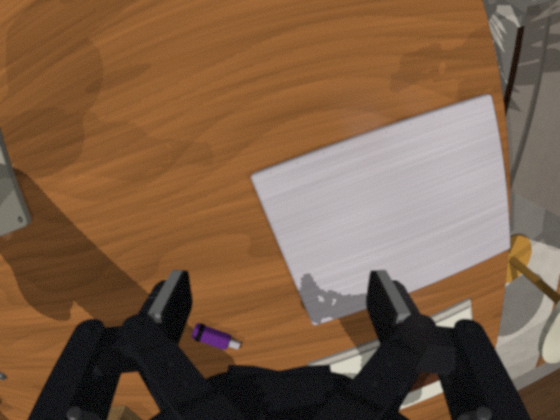

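The scene view shows the pale box with its pad at about (271,261), and the grey stick at (399,178). The blue, pink and purple look-alikes lie around it. In the side view the grey stick is at (266,334) and the pad at (248,184). I'll zoom in and triangulate.

```bash
python3 - <<'E'
from h import *
a=cv2.imread('pics/scene0.png');b=cv2.imread('pics/side0.png')
A=cv2.resize(a[140:240,330:450],None,fx=5,fy=5,interpolation=cv2.INTER_CUBIC)
cv2.imwrite('pics/z1.png',A)
B=cv2.resize(b[260:370,180:340],None,fx=5,fy=5,interpolation=cv2.INTER_CUBIC);cv2.imwrite('pics/z2.png',B)
A=cv2.resize(a[200:325,220:370],None,fx=5,fy=4.8,interpolation=cv2.INTER_CUBIC);cv2.imwrite('pics/z3.png',A[:, :750])
B=cv2.resize(b[165:245,195:295],None,fx=7,fy=7,interpolation=cv2.INTER_CUBIC);cv2.imwrite('pics/z4.png',B)
E
```

```text
(no output)
```

View pics/z1.png

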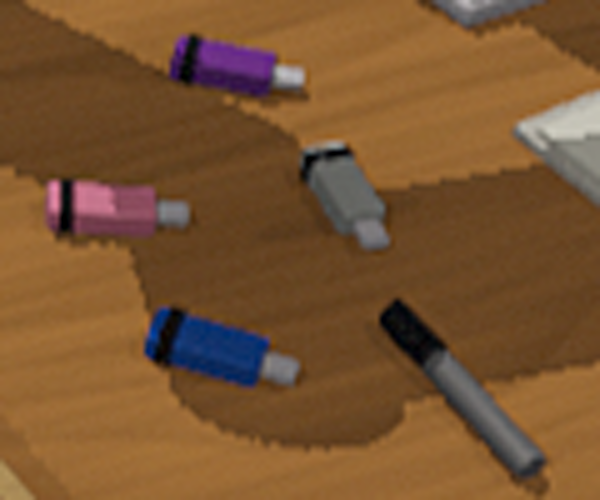

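View pics/z2.png

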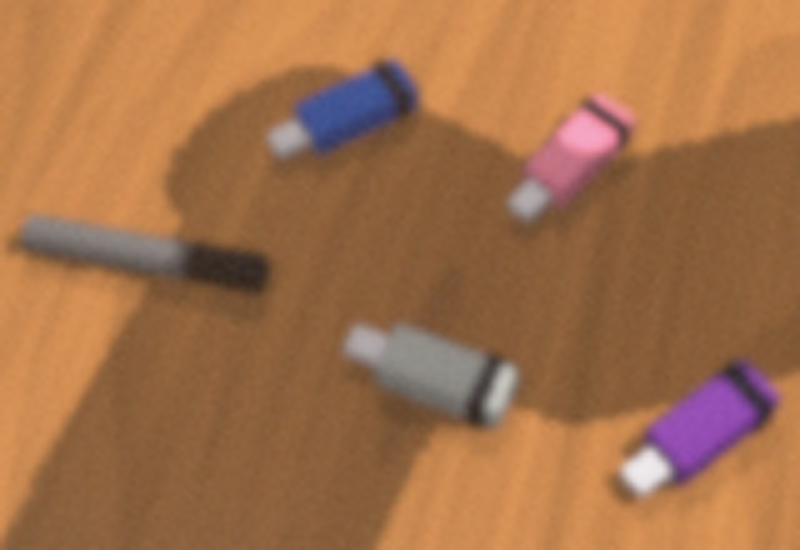

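View pics/z3.png

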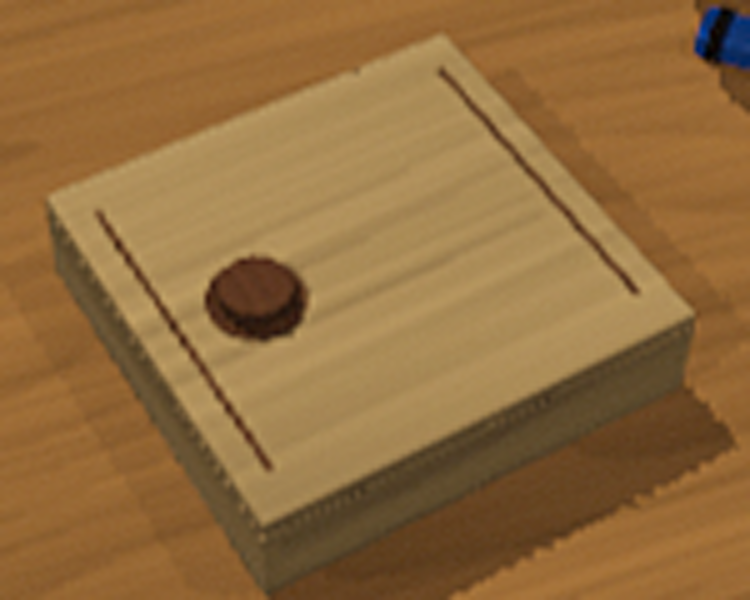

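View pics/z4.png

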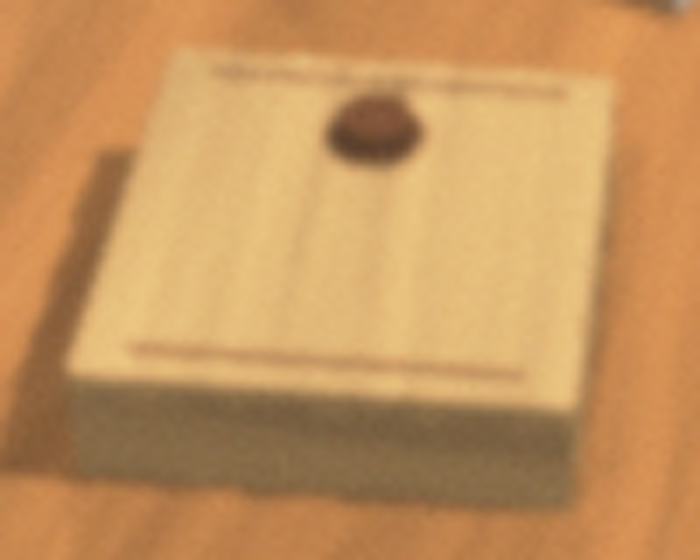

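```bash
python3 - <<'E'
from h import *
s=load('scene0');d=load('side0')
P={'pad':((271.4,260),(249.6,181.9)),'FR':((229.6,241.7),(282.4,176.1)),'FL':((308.6,207.3),(277.1,223.9)),'BL':((358.4,266.3),(204.7,219)),'BR':((273,310),(220,171.9)),
'st_rear':((395,170),(281.2,336)),'st_front':((402.4,181.6),(258,329.6)),'plugtip':((405.5,188.6),(249.5,328.5))}
T={}
for k,(a,b) in P.items():
    X,e=tri([(s,*a),(d,*b)]);T[k]=X;print(k,X.round(1),np.round(e,1))
c=(T['FR']+T['FL']+T['BL']+T['BR'])/4;print('c',c, [np.linalg.norm(T[a]-T[b]).round(1) for a,b in [('FR','FL'),('FL','BL'),('BL','BR'),('BR','FR')]])
v=(T['BL']+T['BR']-T['FL']-T['FR']);w=T['FL']+T['BL']-T['FR']-T['BR'];print(np.arctan2(v[1],v[0]),np.arctan2(-w[0],w[1]))
E
```

```text
pad [624.3 -81.2  60.3] [2.8 2.8]
FR [ 542.8 -145.9   50.9] [1.7 1.7]
FL [507.1  50.4  50.1] [1.3 1.3]
BL [693.5  81.9  48.6] [1.2 1.2]
BR [ 727.3 -113.8   51.3] [2.6 2.6]
st_rear [425.7 331.6  13.2] [3.2 3.2]
st_front [474.1 327.7  12.6] [0.2 0.2]
plugtip [493.7 326.4   5.8] [0.3 0.3]
c [617.6826138  -31.84194885  50.24400813] [np.float64(199.5), np.float64(189.1), np.float64(198.6), np.float64(187.3)]
0.169697490763991 0.17560647634791607
```

```bash
python3 - <<'E'
from h import *
from scipy.spatial.transform import Rotation as Ro
w=load('wrist0');R=w['R'];t=w['t'];o=-R.T@t
Rt=Ro.from_euler('xyz',[-3.13995,0,2.87978]).as_matrix();p=np.array([129.29,482.5,241.6])
print('cam in tool',Rt.T@(o-p),'axis in tool',Rt.T@R[2], 'ground',onz(w,w['cx'],w['cy'],0))
s=load('scene0');d=load('side0')
print('purple wrist',onz(w,218,338,8))
for n,uv in {'purple':(373,154),'pink':(351,182),'blue':(372,210),'marker':(421,217)}.items(): print(n,onz(s,*uv,10).round(0))
# simulate
for P in [(450,329,240),(480,329,240),(420,329,240)]:
    R2=Ro.from_euler('xyz',[np.pi,0,np.pi]).as_matrix();Rc=(Rt.T@R.T); oc=np.array(P)+R2@(Rt.T@(o-p)); Rw=(R2@Rc).T
    q=dict(w);q['R']=Rw;q['t']=-Rw@oc
    print(P,oc.round(0),proj(q,[455,329,8]),proj(q,[493,326,8]))
E
```

```text
cam in tool [  84.81611634   -1.56582628 -131.02256825] axis in tool [-3.27678383e-01 -1.04618507e-05  9.44789330e-01] ground [ 1.71687615e+02  4.69102781e+02 -5.68434189e-14]
purple wrist [343.96578234 329.08669023   8.        ]
purple [346. 313.  10.]
pink [428. 205.  10.]
blue [535. 207.  10.]
marker [595. 306.  10.]
(450, 329, 240) [365. 327. 371.] (np.float64(280.11346125373575), np.float64(178.29072860034708)) (np.float64(277.5394020555196), np.float64(209.50680879604795))
(480, 329, 240) [395. 327. 371.] (np.float64(280.13966407211376), np.float64(152.52386726786565)) (np.float64(277.5087390627018), np.float64(185.00825460299524))
(420, 329, 240) [335. 327. 371.] (np.float64(280.0829742713619), np.float64(203.08733180302298)) (np.float64(277.5727644783352), np.float64(232.77330578967747))
```

```bash
python3 - <<'E'
from h import *
w=load('wrist0');s=load('scene0');d=load('side0')
print(onz(d,180+710/5,260+420/5,12), onz(s,330+235/5,140+65/5,12),onz(w,216,338,12))
a=cv2.imread('pics/wrist0.png');cv2.imwrite('pics/z5.png',cv2.resize(a[300:380,160:260],None,fx=6,fy=6,interpolation=cv2.INTER_CUBIC))
print(proj(w,tri([(s,377,153),(d,322,344)])[0]),tri([(s,377,153),(d,322,344)]))
E
```

```text
[338.58059885 323.87250682  12.        ] [348.12712315 324.06165541  12.        ] [340.12128836 327.99949684  12.        ]
(np.float64(214.74969831279162), np.float64(337.56675133642483)) (array([341.24120427, 325.04277244,   9.13679439]), [np.float64(3.590242486973468), np.float64(3.590242486973523)])
```

View pics/z5.png

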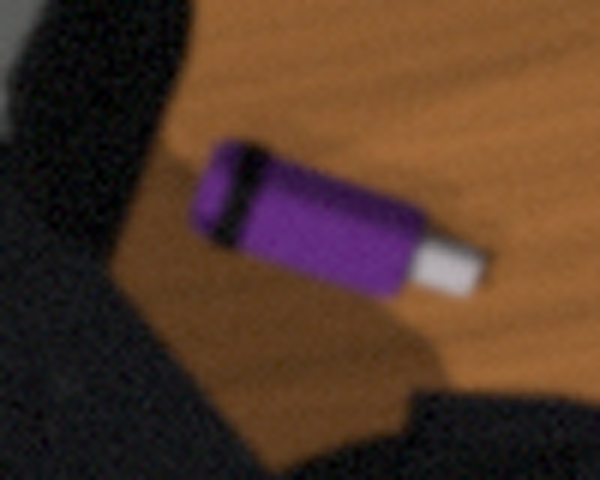

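Purple's position agrees between the cameras to within a few mm. Next I'll go to a viewpoint above the stick and close the gripper on the way.

```bash
python3 -m inch '[0.05,-0.026,0,0,0,0.0125, 0.17,-0.087,0,0,0,0.0425, 0.3,-0.153,0,0,0,0.075, 0.43,-0.22,0,0,0,0.11, 0.56,-0.286,0,0,0,0.14, 0.69,-0.352,0,0,0,0.17, 0.82,-0.418,0,0,0,0.205, 0.92,-0.47,0,0,0,0.23, 1,-0.51,0,0,0,0.25, 1,-0.51,0,0,0,0.25]'; python3 - <<'E'
from h import *
import time
d=snap('wrist','w1');print(read_state()['ee_pos'],read_state()['ee_rot'],read_state()['time'])
E
```

```text
time: 0.98
ee_pos: [433.8, 326.6, 240.8]
ee_rot: [-3.139, 0.002, 3.135]
contact_force: [-0.4, 0.1, 0.5]
gripper_width: 85.5
[431.43705136 327.72430636 240.77450745] [-3.13925745e+00 -6.91568935e-04  3.13638092e+00] 1.0333
```

View pics/w1.png

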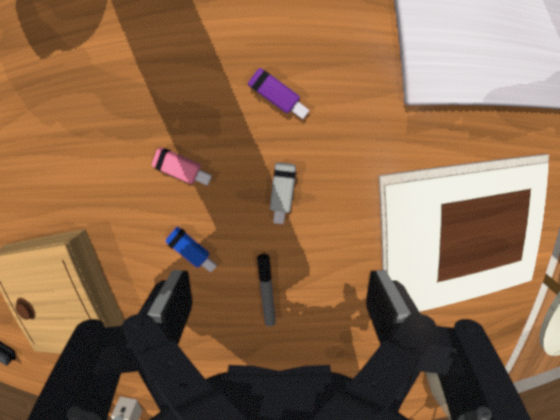

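The wrist view shows the grey stick from its rear at about (285,165) to the plug tip at (279,222), with plenty of space around it. The box and pad are at lower left. I'll zoom in for exact corners.

```bash
python3 - <<'E'
from h import *
a=cv2.imread('pics/w1.png');cv2.imwrite('pics/z6.png',cv2.resize(a[155:230,250:320],None,fx=8,fy=8,interpolation=cv2.INTER_CUBIC))
E
```

```text
(no output)
```

View pics/z6.png

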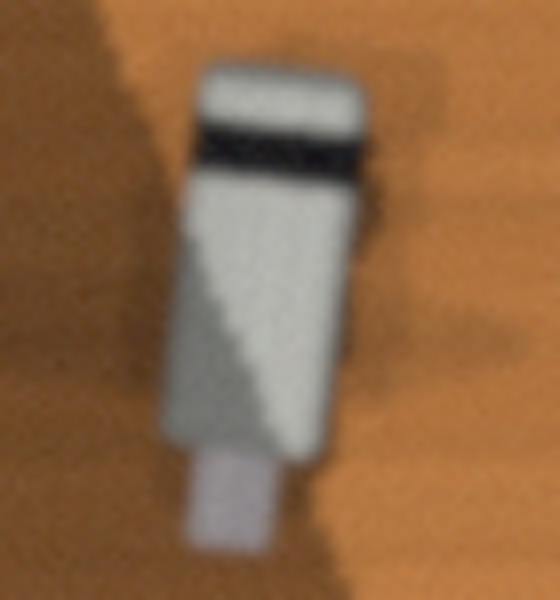

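```bash
python3 - <<'E'
from h import *
w=load('w1');s=load('scene0');d=load('side0')
f=lambda u,v:(250+u/8,155+v/8)
for z in (16,):
  r,fr,t=[onz(w,*f(*p),zz) for p,zz in (((283,69),16),((244,453),16),((228,552),12))]
  print(r.round(1),fr.round(1),t.round(1)); v=fr-r;print(np.linalg.norm(v),np.arctan2(v[1],v[0]),(r+fr)/2)
print(tri([(s,395,170),(d,281.2,336),(w,*f(283,69))]));print(tri([(s,402.4,181.6),(d,258,329.6),(w,*f(244,453))]))
print('pad',proj(w,[626.3,-81,66.5]),onz(w,25,308,66.5), tri([(s,271.4,260),(d,249.6,181.9),(w,25,308)]))
a=cv2.imread('pics/w1.png');cv2.imwrite('pics/z7.png',cv2.resize(a[220:370,0:140],None,fx=4,fy=4,interpolation=cv2.INTER_CUBIC))
E
```

```text
[420.2 332.   16. ] [476.9 326.3  16. ] [494.1 323.8  12. ]
57.01594744606677 -0.1001189734368512 [448.58209131 329.1414697   16.        ]
(array([423.75197851, 331.99020506,  11.98102501]), [np.float64(4.068854424466475), np.float64(3.0073168763410476), np.float64(2.6714086382037663)])
(array([475.6186088 , 326.98365142,  13.76010024]), [np.float64(0.2921196085545618), np.float64(2.012183524250383), np.float64(2.1259211683786616)])
pad (np.float64(21.914506704907296), np.float64(312.11910181648744)) [616.16981397 -68.09600119  66.5       ] (array([624.00166304, -80.71172653,  58.96403146]), [np.float64(2.2675443069707386), np.float64(3.683217566860319), np.float64(1.767788834972518)])
```

View pics/z7.png

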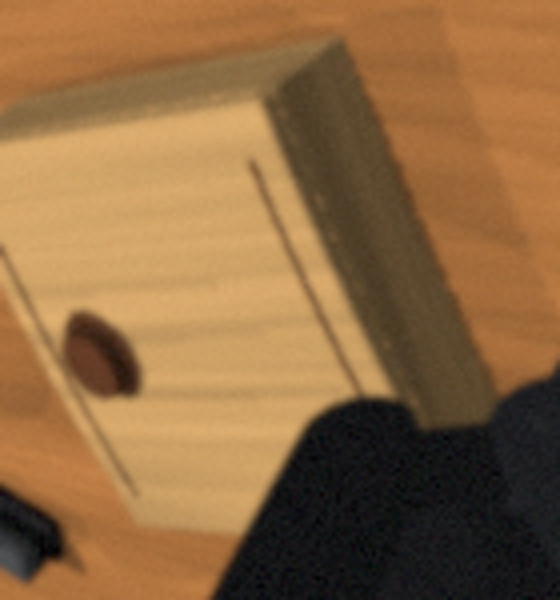

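```bash
python3 - <<'E'
from h import *
print(read_state()['joint_positions'],read_state()['time'])
E
python3 -m inch '[0.01,-0.06,0,0,0,0, 0.03,-0.18,0,0,0,0, 0.06,-0.31,0,0,0,0, 0.09,-0.44,0,0,0,0, 0.12,-0.57,0,0,0,0, 0.15,-0.70,0,0,0,0, 0.18,-0.83,0,0,0,0, 0.21,-0.91,0,0,0,0, 0.23,-0.97,0,0,0,0, 0.24,-1,0,0,0,0]' 0
```

```text
[ 0.65039552  0.32607836  0.11720818  1.36389797 -0.00142946  0.65560785] 1.0333
time: 1.87
ee_pos: [503.2, 26.5, 240.6]
ee_rot: [-3.139, -0.001, 3.135]
contact_force: [0.2, -0.0, -0.3]
gripper_width: 0.1
```

```bash
python3 -m inch '[0.04,-0.1,0,0,0,0, 0.09,-0.22,0,0,0,0, 0.12,-0.31,0,0,0,0, 0.13,-0.35,0,0,0,0, 0.13,-0.35,0,0,0,0, 0.13,-0.35,0,0,0,0]' 0
python3 - <<'E'
from h import *
d=snap('wrist','w2');print(read_state()['ee_pos'],read_state()['ee_rot'],read_state()['time'])
E
```

```text
time: 2.37
ee_pos: [541.8, -77.4, 240.2]
ee_rot: [-3.14, -0.003, 3.135]
contact_force: [1.0, 0.5, 0.4]
gripper_width: 0.3
[541.67311609 -76.91362346 240.39700415] [-3.14022267e+00 -2.28963862e-03  3.13603784e+00] 2.4167
```

View pics/w2.png

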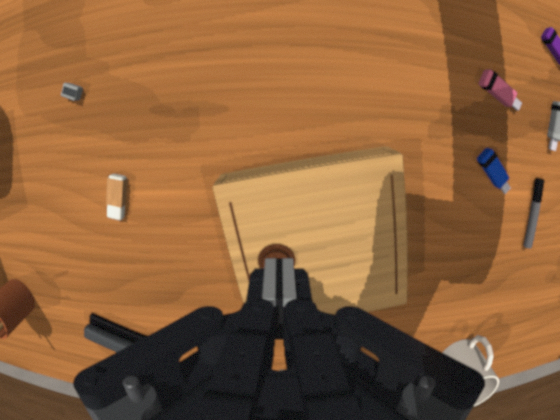

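The wrist view shows the box top with front corners at about (215,185) and (402,152). The pad at (277,253) is partly hidden by the closed fingers. I'll zoom in for a precise check.

```bash
python3 - <<'E'
from h import *
a=cv2.imread('pics/w2.png');cv2.imwrite('pics/z8.png',cv2.resize(a[140:320,205:415],None,fx=3.8,fy=3.3,interpolation=cv2.INTER_CUBIC))
cv2.imwrite('pics/z9.png',cv2.resize(a[235:275,250:310],None,fx=12,fy=12,interpolation=cv2.INTER_CUBIC))
E
```

```text
(no output)
```

View pics/z8.png

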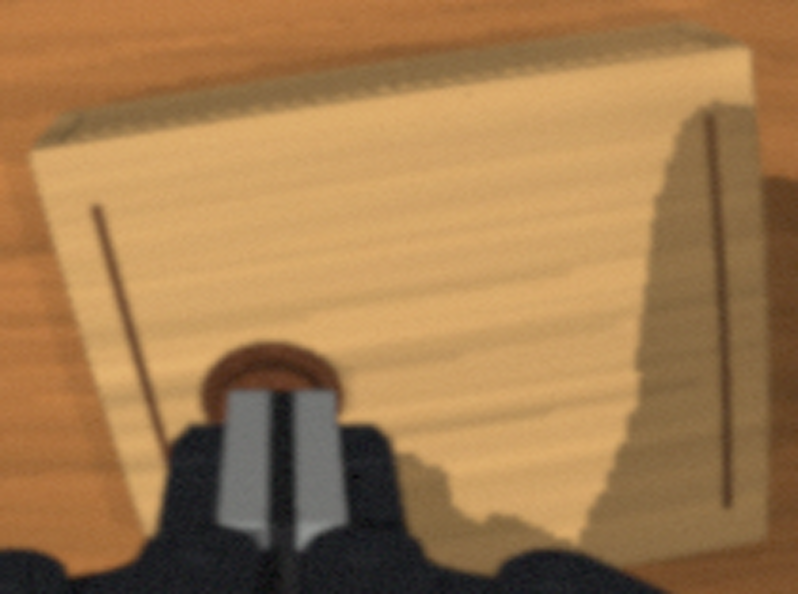

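View pics/z9.png

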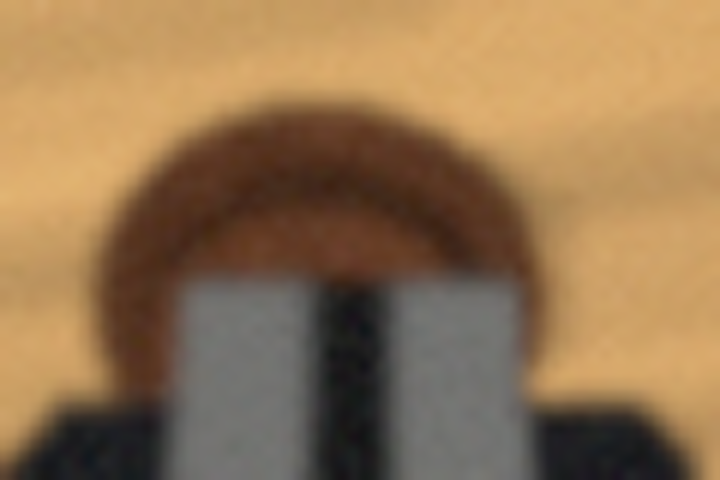

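```bash
python3 - <<'E'
from h import *
from scipy.optimize import least_squares
w=load('w2');s=load('scene0');d=load('side0')
C={'FR':(-95,-100),'FL':(-95,100),'BL':(95,100),'BR':(95,-100)}
O=[(s,'FR',(229.6,241.7)),(s,'FL',(308.6,207.3)),(s,'BL',(358.4,266.3)),(s,'BR',(273,310)),(d,'FR',(282.4,176.1)),(d,'FL',(277.1,223.9)),(d,'BL',(204.7,219)),(d,'BR',(220,171.9)),
(w,'FR',(213.7,186.1)),(w,'FL',(402.4,154.5)),(w,'BL',(406.8,304.2))]
def f(p,O):
    c,n=np.cos(p[2]),np.sin(p[2]);r=[]
    for D,k,uv in O:
        a,b=C[k];X=[p[0]+c*a-n*b,p[1]+n*a+c*b,p[3] if len(p)>3 else 55];r+=list(np.array(proj(D,X))-uv)
    return np.array(r)
def R(p):
    c,n=np.cos(p[2]),np.sin(p[2]); g=lambda a,b:(round(p[0]+c*a-n*b,1),round(p[1]+n*a+c*b,1))
    return 'pad',g(0,-50),'din open',g(-156,0)
for nm,o in (('all',O),('wrist',O[8:]),('scene',O[:4]),('side',O[4:8])):
    q=least_squares(f,[618,-32,.17],args=(o,));print(nm,q.x.round(3),'rms px',np.sqrt(np.mean(q.fun**2)).round(2),R(q.x))
q=least_squares(f,[618,-32,.17,55],args=(O,));print(q.x.round(3),R(q.x))
q=least_squares(f,[618,-32,.17,55],args=(O[8:],));print(q.x.round(3))
print('pad top front edge',onz(w,276.7,251.3,66.5), 'L/R', onz(w,250+165/12,235+270/12,66.5),onz(w,250+475/12,235+270/12,66.5))
E
```

```text
all [ 6.18993e+02 -3.20530e+01  1.71000e-01] rms px 1.11 ('pad', (np.float64(627.5), np.float64(-81.3)), 'din open', (np.float64(465.3), np.float64(-58.6)))
wrist [ 6.18743e+02 -3.25000e+01  1.69000e-01] rms px 0.84 ('pad', (np.float64(627.1), np.float64(-81.8)), 'din open', (np.float64(465.0), np.float64(-58.7)))
scene [ 6.22163e+02 -3.22570e+01  1.73000e-01] rms px 0.75 ('pad', (np.float64(630.8), np.float64(-81.5)), 'din open', (np.float64(468.5), np.float64(-59.1)))
side [ 6.1481e+02 -2.8574e+01  1.7300e-01] rms px 0.47 ('pad', (np.float64(623.4), np.float64(-77.8)), 'din open', (np.float64(461.1), np.float64(-55.4)))
[ 6.19288e+02 -3.18550e+01  1.70000e-01  5.12250e+01] ('pad', (np.float64(627.8), np.float64(-81.1)), 'din open', (np.float64(465.5), np.float64(-58.3)))
[ 6.19664e+02 -3.20350e+01  1.69000e-01  5.17650e+01]
pad top front edge [609.79992419 -81.61363316  66.5       ] L/R [617.10491208 -95.36552466  66.5       ] [617.25452507 -68.07834446  66.5       ]
```

```bash
python3 -m inch '[0.06,-0.005,-0.05,0,0,0, 0.15,-0.01,-0.13,0,0,0, 0.23,-0.015,-0.23,0,0,0, 0.28,-0.015,-0.33,0,0,0, 0.283,-0.015,-0.42,0,0,0, 0.283,-0.015,-0.47,0,0,0, 0.283,-0.015,-0.5,0,0,0, 0.283,-0.015,-0.515,0,0,0, 0.283,-0.015,-0.515,0,0,0]' 0
python3 - <<'E'
from h import *
d=snap('wrist','w3');d=snap('side','s3');print(read_state()['ee_pos'],read_state()['ee_rot'],read_state()['time'])
a=cv2.imread('pics/s3.png');b=cv2.imread('pics/w3.png')
cv2.imwrite('pics/z10.png',np.hstack([cv2.resize(a[130:250,180:300],(480,480)),cv2.resize(b[200:300,240:320],(320,400)).repeat(1,0)[:, :].copy() if 0 else cv2.resize(b[200:320,220:340],(300,480))]))
E
```

```text
time: 3.17
ee_pos: [626.0, -80.0, 85.6]
ee_rot: [-3.141, -0.003, 3.138]
contact_force: [-0.4, -0.2, 0.1]
gripper_width: 0.2
[627.37501869 -80.86683167  87.54290904] [-3.14003011e+00  2.14745505e-04  3.13683625e+00] 3.2667
```

View pics/z10.png

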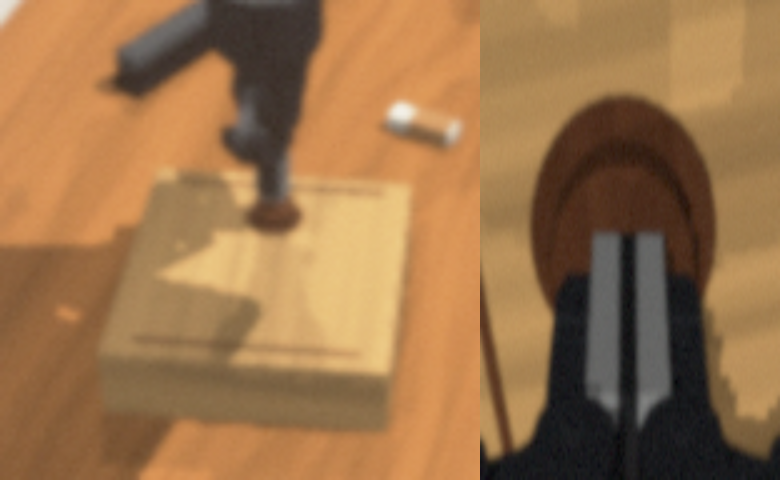

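The fingertips are centred over the pad. Now I'll press slowly, watching the force.

```bash
python3 -m inch '[0,0,-0.01,0,0,0, 0,0,-0.02,0,0,0, 0,0,-0.03,0,0,0, 0,0,-0.035,0,0,0, 0,0,-0.04,0,0,0, 0,0,-0.04,0,0,0]' 0
```

```text
time: 3.77
ee_pos: [627.5, -80.9, 75.8]
ee_rot: [-3.14, 0.001, 3.137]
contact_force: [0.1, 0.8, 0.9]
gripper_width: -0.1
```

```bash
python3 -m inch '[0,0,-0.005,0,0,0, 0,0,-0.01,0,0,0, 0,0,-0.01,0,0,0]' 0
```

```text
time: 4.02
ee_pos: [627.5, -80.9, 72.7]
ee_rot: [-3.14, 0.001, 3.137]
contact_force: [0.5, 0.4, 1.4]
gripper_width: 0.3
```

```bash
python3 -m inch '[0,0,-0.005,0,0,0, 0,0,-0.01,0,0,0, 0,0,-0.01,0,0,0]' 0
```

```text
time: 4.27
ee_pos: [627.5, -81.0, 70.6]
ee_rot: [-3.14, 0.001, 3.137]
contact_force: [-3.7, 0.3, 8.1]
gripper_width: 0.1
```

```bash
python3 -m inch '[0,0,-0.004,0,0,0, 0,0,-0.004,0,0,0, 0,0,-0.004,0,0,0]' 0; python3 - <<'E'
from h import *
d=snap('scene','c4');print(read_state()['contact_force'])
E
```

```text
time: 4.52
ee_pos: [627.5, -81.0, 70.5]
ee_rot: [-3.14, 0.002, 3.137]
contact_force: [-3.3, 0.7, 9.8]
gripper_width: -0.4
[-3.30661293  0.39840059  8.39398372]
```

View pics/c4.png

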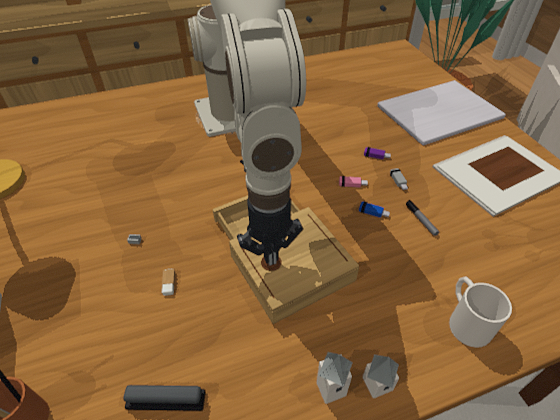

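The pad met its stop at 8–10 N, and the scene view shows the drawer coming out. I'll lift off and look at it from above.

```bash
python3 -m inch '[0,0,0.03,0,0,0, 0,0,0.1,0,0,0, -0.03,0.01,0.22,0,0,0, -0.1,0.02,0.33,0,0,0, -0.2,0.04,0.43,0,0,0, -0.3,0.06,0.52,0,0,0, -0.36,0.08,0.58,0,0,0, -0.38,0.08,0.6,0,0,0, -0.38,0.08,0.6,0,0,0]' 0.7
python3 - <<'E'
from h import *
d=snap('wrist','w5');print(read_state()['ee_pos'],read_state()['ee_rot'],read_state()['time'])
E
```

```text
time: 5.32
ee_pos: [513.7, -57.0, 252.9]
ee_rot: [-3.139, 0.006, 3.137]
contact_force: [1.1, -0.5, -0.8]
gripper_width: 59.9
[514.08941883 -57.10910111 251.14021409] [-3.13950844  0.00433468  3.13672487] 5.3667
```

View pics/w5.png

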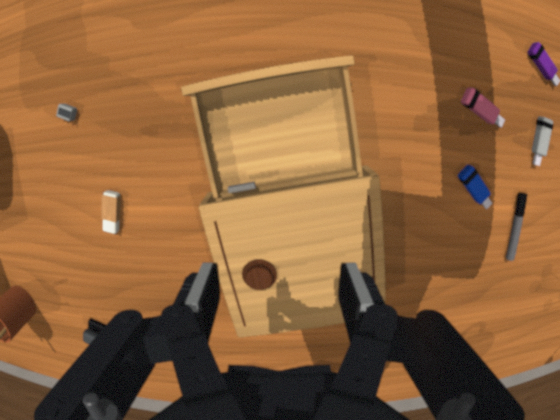

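The drawer is out, with front-wall corners at (184,92) and (352,62), and a small metal latch plate at (242,188) on its back wall. I'll compute the drawer floor centre from this.

```bash
python3 - <<'E'
from h import *
w=load('w5');p=(618.9,-32.2,.17);c,n=np.cos(p[2]),np.sin(p[2])
inv=lambda X:(np.round(c*(X[0]-p[0])+n*(X[1]-p[1]),1),np.round(-n*(X[0]-p[0])+c*(X[1]-p[1]),1))
g=lambda a,b,z:[p[0]+c*a-n*b,p[1]+n*a+c*b,z]
a=cv2.imread('pics/w5.png')
# predicted: fully out drawer outlines
def poly(pts,col):
    q=np.array([proj(w,g(*x)) for x in pts]); cv2.polylines(a,[np.round(q*16).astype(np.int32)],True,col,1,cv2.LINE_AA,4)
for z,col in ((45,(0,255,0)),(40,(255,0,0)),(12,(0,0,255))):
    if z==45: poly([(-225,-94,z),(-225,94,z),(-215,94,z),(-215,-94,z)],col)
    else: poly([(-215,-79,z),(-215,79,z),(-97,79,z),(-97,-79,z)],col)
poly([(-95,-100,55),(-95,100,55),(95,100,55),(95,-100,55)],(255,0,255))
cv2.imwrite('pics/z11.png',cv2.resize(a[40:290,160:400],None,fx=2.4,fy=2.4,interpolation=cv2.INTER_CUBIC))
for uv in ((184,92),(352,62)): print(inv(onz(w,*uv,45)))
E
```

```text
(np.float64(-219.0), np.float64(-89.7))
(np.float64(-218.7), np.float64(87.5))
```

View pics/z11.png

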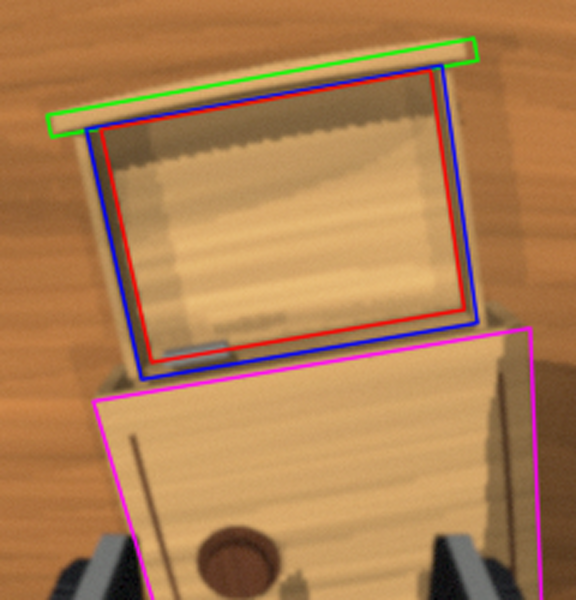

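The drawer is fully out; the predicted outlines match the image within a few mm. Next I'll go to the stick.

```bash
python3 -m inch '[-0.01,0.06,0,0,0,0, -0.03,0.18,0,0,0,-0.02, -0.05,0.31,-0.05,0,0,-0.04, -0.08,0.44,-0.1,0,0,-0.06, -0.1,0.57,-0.15,0,0,-0.09, -0.13,0.7,-0.2,0,0,-0.09, -0.16,0.82,-0.25,0,0,-0.09, -0.18,0.92,-0.3,0,0,-0.09, -0.2,0.98,-0.33,0,0,-0.09, -0.2,1,-0.35,0,0,-0.09]' 0.7
python3 -c "
from h import *
print(read_state()['ee_pos'],read_state()['ee_rot'])"
```

```text
time: 6.2
ee_pos: [452.2, 245.3, 142.0]
ee_rot: [-3.137, -0.001, 3.047]
contact_force: [0.0, -0.6, 0.0]
gripper_width: 59.6
[452.22955484 245.25257838 142.02487158] [-3.13691146e+00 -9.20224747e-04  3.04673619e+00]
```

```bash
python3 -m inch '[0,0.08,-0.02,0,0,0, -0.01,0.18,-0.06,0,0,0, -0.01,0.25,-0.12,0,0,0, -0.01,0.275,-0.18,0,0,0, -0.01,0.28,-0.23,0,0,0, -0.01,0.28,-0.25,0,0,0, -0.01,0.28,-0.25,0,0,0]' 0.7
python3 - <<'E'
from h import *
d=snap('wrist','w6');st=read_state();print(st['ee_pos'],st['ee_rot'])
w=load('w6');a=cv2.imread('pics/w6.png')
for X in ([420.2,332,16],[476.9,326.3,16],[494,323.8,12]): print(proj(w,X))
E
```

```text
time: 6.78
ee_pos: [448.3, 327.6, 63.7]
ee_rot: [-3.133, -0.005, 3.046]
contact_force: [0.2, -0.0, -0.9]
gripper_width: 59.8
[449.04830177 328.00822161  65.26550134] [-3.13425944 -0.00334297  3.04559248]
(np.float64(284.9015624738696), np.float64(199.56860805958678))
(np.float64(283.8493886040922), np.float64(283.98773344531105))
(np.float64(282.3760037123276), np.float64(302.0289577201037))
```

View pics/w6.png

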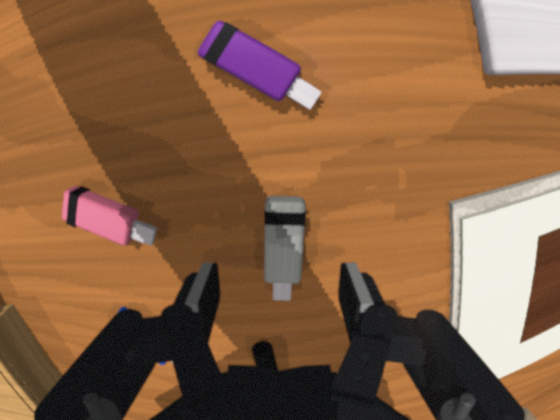

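The stick is squarely between the fingers, at (286,199)–(282,300), within about 2 px of the prediction. That also confirms its height from two wrist positions. Descending.

```bash
python3 -m inch '[0,0.003,-0.02,0,0,0, 0,0.003,-0.06,0,0,0, 0,0.003,-0.1,0,0,0, 0,0.003,-0.13,0,0,0, 0,0.003,-0.155,0,0,0, 0,0.003,-0.165,0,0,0, 0,0.003,-0.165,0,0,0, 0,0.003,-0.165,0,0,0]' 0.7
```

```text
time: 7.5
ee_pos: [449.3, 329.0, 16.0]
ee_rot: [-3.135, -0.003, 3.045]
contact_force: [-0.5, 1.2, -0.4]
gripper_width: 59.9
```

```bash
python3 -m inch '[0,0,-0.006,0,0,0, 0,0,-0.008,0,0,0, 0,0,-0.008,0,0,0]' 0.7; python3 -m inch '[0,0,0,0,0,0,0,0,0,0,0,0,0,0,0,0,0,0,0,0,0,0,0,0,0,0,0,0,0,0,0,0,0,0,0,0]' 0 40
```

```text
time: 7.75
ee_pos: [449.5, 329.2, 14.0]
ee_rot: [-3.135, -0.002, 3.046]
contact_force: [0.3, 0.3, 0.6]
gripper_width: 60.2
time: 8.25
ee_pos: [449.8, 329.4, 14.4]
ee_rot: [-3.136, -0.002, 3.045]
contact_force: [0.8, -0.4, 2.5]
gripper_width: 23.3
```

```bash
python3 -m inch '[0,0,0.02,0,0,0, 0,0,0.07,0,0,0, 0,0,0.15,0,0,0, 0,0,0.25,0,0,0, 0,0,0.35,0,0,0, 0,0,0.42,0,0,0, 0,0,0.45,0,0,0, 0,0,0.45,0,0,0]'
python3 - <<'E'
from h import *
d=snap('wrist','w7');st=read_state();print(st['ee_pos'],st['ee_rot'],st['contact_force'])
E
```

```text
time: 8.92
ee_pos: [451.1, 330.3, 152.0]
ee_rot: [-3.139, 0.002, 3.046]
contact_force: [0.7, 0.5, 0.2]
gripper_width: 22.8
[450.15697877 329.66654189 149.92772897] [-3.13678507e+00 -5.36852976e-04  3.04550731e+00] [-0.58335366 -0.61643054 -0.96342933]
```

View pics/w7.png

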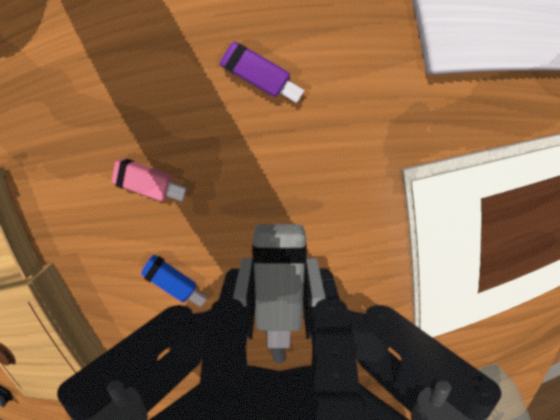

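The stick is held straight and aligned (opening 22.8 mm). Carrying it over to the drawer, turning to the box's yaw.

```bash
python3 -m inch '[0,-0.05,0,0,0,0.01, 0,-0.15,0,0,0,0.04, 0,-0.27,0,0,0,0.07, 0,-0.4,0,0,0,0.11, 0,-0.53,0,0,0,0.15, 0.01,-0.66,0,0,0,0.18, 0.01,-0.78,0,0,0,0.21, 0.02,-0.88,0,0,0,0.24, 0.02,-0.95,0,0,0,0.254, 0.02,-0.98,0,0,0,0.254]'
```

```text
time: 9.8
ee_pos: [454.3, 32.9, 147.7]
ee_rot: [-3.136, -0.005, -2.975]
contact_force: [0.4, -0.8, -0.1]
gripper_width: 22.9
```

```bash
python3 -m inch '[0.003,-0.08,0,0,0,0, 0.006,-0.18,0,0,0,0, 0.01,-0.25,0,0,0,0, 0.012,-0.3,-0.02,0,0,0, 0.012,-0.309,-0.04,0,0,0, 0.012,-0.309,-0.05,0,0,0, 0.012,-0.309,-0.05,0,0,0]'
python3 - <<'E'
from h import *
d=snap('wrist','w8');d=snap('side','s8');st=read_state();print(st['ee_pos'],st['ee_rot'],st['contact_force'])
w=load('w8');p=(618.9,-32.2,.17);c,n=np.cos(p[2]),np.sin(p[2])
g=lambda a,b,z:[p[0]+c*a-n*b,p[1]+n*a+c*b,z]
for nm in ('w8','s8'):
  w=load(nm);a=cv2.imread(f'pics/{nm}.png')
  def poly(pts,col):
    q=np.array([proj(w,g(*x)) for x in pts]); cv2.polylines(a,[np.round(q*16).astype(np.int32)],True,col,1,cv2.LINE_AA,4)
  for z,col in ((45,(0,255,0)),(40,(255,0,0)),(12,(0,0,255))):
    if z==45: poly([(-225,-94,z),(-225,94,z),(-215,94,z),(-215,-94,z)],col)
    else: poly([(-215,-79,z),(-215,79,z),(-97,79,z),(-97,-79,z)],col)
  cv2.imwrite(f'pics/{nm}o.png',a)
E
```

```text
time: 10.38
ee_pos: [456.4, -59.0, 130.8]
ee_rot: [-3.138, -0.009, -2.975]
contact_force: [-0.3, -0.2, 0.0]
gripper_width: 23.1
[457.35812234 -58.74212659 132.01631014] [-3.13730599 -0.00697349 -2.97351167] [0.22510861 0.4117115  0.2957576 ]
```

View pics/w8o.png

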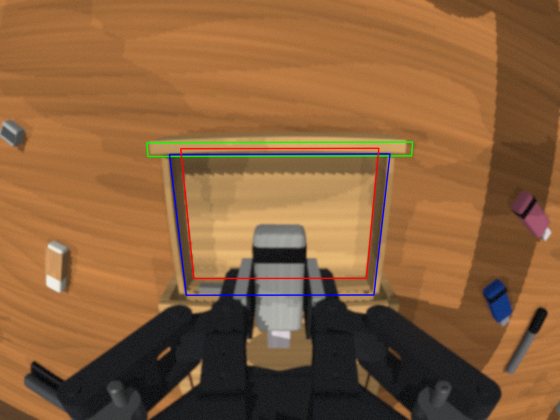

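View pics/s8o.png

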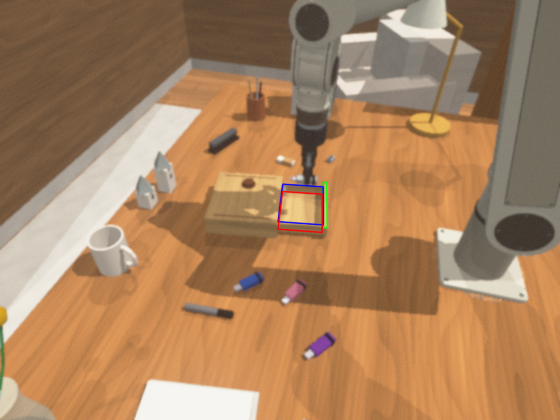

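The drawer sits centred under the stick in both views, with more than 20 mm of slack each way. Lowering.

```bash
python3 -m inch '[0,0,-0.03,0,0,0, 0,0,-0.08,0,0,0, 0,0,-0.14,0,0,0, 0,0,-0.2,0,0,0, 0,0,-0.25,0,0,0, 0,0,-0.28,0,0,0, 0,0,-0.3,0,0,0, 0,0,-0.31,0,0,0, 0,0,-0.31,0,0,0]'
```

```text
time: 11.23
ee_pos: [457.2, -58.4, 38.7]
ee_rot: [-3.138, -0.008, -2.973]
contact_force: [0.5, -0.1, -1.1]
gripper_width: 22.6
```

```bash
python3 -m inch '[0,0,-0.008,0,0,0, 0,0,-0.018,0,0,0, 0,0,-0.028,0,0,0, 0,0,-0.034,0,0,0, 0,0,-0.034,0,0,0]'; python3 -m inch '[0,0,-0.003,0,0,0, 0,0,-0.006,0,0,0, 0,0,-0.006,0,0,0]';python3 - <<'E'
from h import *
d=snap('wrist','w9')
E
```

```text
time: 11.65
ee_pos: [457.0, -58.5, 28.2]
ee_rot: [-3.138, -0.008, -2.973]
contact_force: [0.5, -0.3, -1.1]
gripper_width: 22.9
time: 11.9
ee_pos: [457.2, -58.5, 26.5]
ee_rot: [-3.138, -0.008, -2.973]
contact_force: [-0.2, -0.3, 0.6]
gripper_width: 23.0
```

View pics/w9.png

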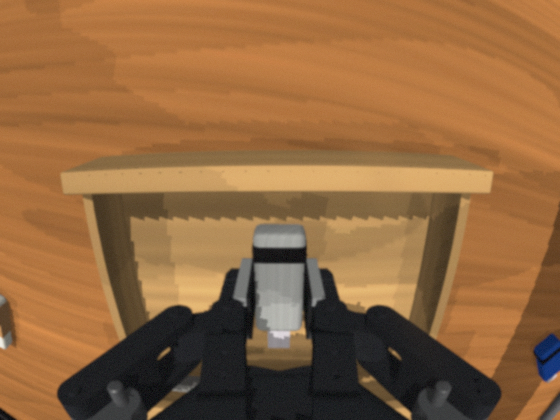

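The stick is inside the drawer, clear of the walls and just above or at the floor. I'll ease down to contact.

```bash
python3 -m inch '[0,0,-0.003,0,0,0, 0,0,-0.004,0,0,0, 0,0,-0.004,0,0,0]'
```

```text
time: 12.2
ee_pos: [458.3, -58.3, 26.3]
ee_rot: [-3.138, -0.005, -2.973]
contact_force: [-1.0, 2.0, 5.3]
gripper_width: 22.8
```

Contact at 5 N, at the expected height of about 26 mm. Releasing with a small opening.

```bash
python3 -m inch '[0,0,0,0,0,0,0,0,0,0,0,0,0,0,0,0,0,0,0,0,0,0,0,0]' 0.5; python3 -m inch '[0,0,0.02,0,0,0, 0,0,0.06,0,0,0, 0,0,0.12,0,0,0, 0,0,0.2,0,0,0, 0,0,0.3,0,0,0, 0,0,0.4,0,0,0, 0,0,0.48,0,0,0, 0,0,0.52,0,0,0, 0,0,0.52,0,0,0]' 
python3 - <<'E'
from h import *
d=snap('wrist','w10');d=snap('scene','c10')
E
```

```text
time: 12.53
ee_pos: [458.1, -58.3, 26.1]
ee_rot: [-3.138, -0.005, -2.973]
contact_force: [0.7, 0.1, -0.6]
gripper_width: 42.5
time: 13.28
ee_pos: [460.2, -58.6, 185.7]
ee_rot: [-3.136, 0.001, -2.973]
contact_force: [0.6, -0.1, -0.7]
gripper_width: 42.7
```

View pics/w10.png

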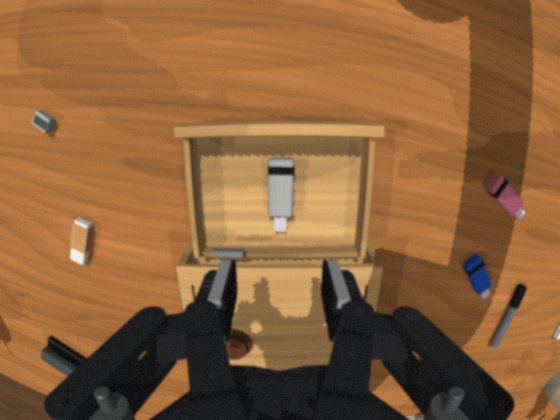

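View pics/c10.png

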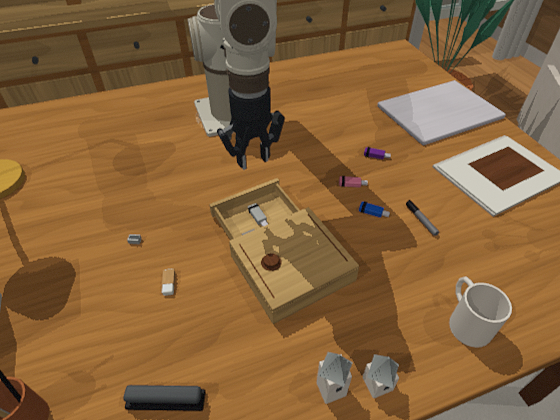

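The wrist view shows the stick flat on the drawer floor at (281,160)–(280,230), clear of all walls, with the drawer open. A last numeric check before handing in.

```bash
python3 -m inch '[0,0,0,0,0,0,0,0,0,0,0,0,0,0,0,0,0,0]'; python3 - <<'E'
from h import *
d=snap('wrist','w11');w=load('w11');st=read_state();print(abs(st['qd']).max(),st['time'])
p=(618.9,-32.2,.17);c,n=np.cos(p[2]),np.sin(p[2])
inv=lambda X:(np.round(c*(X[0]-p[0])+n*(X[1]-p[1]),1),np.round(-n*(X[0]-p[0])+c*(X[1]-p[1]),1))
print('front',inv(onz(w,175,128,45)),inv(onz(w,384,128,45)),'stick rear/tip',inv(onz(w,281,160,28)),inv(onz(w,280,231,24)))
a=cv2.imread('pics/w11.png');b=cv2.imread('pics/w10.png');print(cv2.absdiff(a,b)[120:260,170:390].mean())
ctrl.job_done()
E
```

```text
time: 13.63
ee_pos: [457.1, -58.2, 180.9]
ee_rot: [-3.138, -0.008, -2.973]
contact_force: [0.6, 0.4, 0.4]
gripper_width: 42.7
0.007725054719603464 13.6833
front (np.float64(-229.1), np.float64(-87.6)) (np.float64(-229.0), np.float64(89.0)) stick rear/tip (np.float64(-196.8), np.float64(2.0)) (np.float64(-127.2), np.float64(1.1))
16.05133116883117
the job is handed in; nothing more can be done
```

The memory stick is lying flat on the floor of the open drawer. I handed the job in at about 13.7 s.

- **Pad:** I pressed it to its stop with the closed fingertips. TCP height was 70.5 mm, as expected, and the force was about 8–10 N. The drawer sprang fully out.
- **Stick:** I gripped the grey stick across its casing (about 23 mm opening) and turned it to match the box. I lowered it into the drawer until it touched the floor (about 5 N at TCP height 26 mm), then let go and lifted clear.
- **Final picture:** The stick lies centred, from about −197 to −127 mm along the box's depth. The drawer floor spans −215 to −97 mm, so it clears every wall by more than 15 mm. The blue, pink and purple look-alikes were not touched.

**Checks that disagreed:**
- **Drawer front:** it measured −229 mm, against −225 mm for fully out. An earlier look gave −219 mm, so both are likely measurement error.
- **Box top height:** triangulation came out about 4 mm low (51 mm against 55 mm). The stated height gave the right press depth.
- **Before/after comparison:** comparing the last two wrist pictures was no use as a stillness check, because the arm had moved a few mm between them.

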